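# Find the rocking corner of the seam press nest plate and push its shim in

## Task

The aluminium nest plate for the seam press rocks at one corner: with the fingertips press down on the blue-ringed corners one after another until you find the one that gives, then press the yellow shim at that corner down flush with the plate. Do not push in the other three shims, do not lift anything, leave the core, the training ball and the ring gauge where they are, and finish clear of everything.

Things in the scene. Friction and masses are not known exactly. Their poses are not given: they have to be found in the camera images.
- bed: green fixed base slab under the plate, 188 x 188 mm; origin at the centre of its underside on the table, axes along its edges (at zero yaw x points away from the robot, y to the left); z up. Fixed to the table.
- plate: square aluminium nest plate 200 x 200 x 14 mm, 2 kg, on four hidden feet in the bed; origin at the centre of its underside, top 44 mm above the table; axes as the bed's. A black cup (radius 33, height 12 mm) stands in its middle. It cannot slide off. Three feet carry it level; one, under an unknown corner, is 5 mm short, so that corner rocks and springs back.
- corner_a (a point): near left (-x, +y) corner: centre of the blue ring mark (20 mm across) on the plate top, at (-84, 84) mm in the bed's axes, 44 mm above the table; 40 mm outward from this corner's shim. It moves with the plate. Pressed here a sound corner does not give; the rocking one gives from about 1 N, goes down about 1 mm per N, up to 6 mm, and springs back.
- shim_a_head (a point): centre of the top of the near left (-x, +y) corner's push-in shim: round yellow head 22 mm across, 7 mm proud of the plate (51 mm above the table), at (-56, 56) mm in the bed's axes. It slides straight down at 1 to 2 N and stays. At the rocking corner it goes 7 mm, to flush, and stops on the foot; at a sound corner only 2 mm, and is spoiled.
- shim_a (a joint): how far the shim of the near left (-x, +y) corner is pushed in (m): 0 standing as found, 0.007 flush with the plate.
- corner_b (a point): far left (+x, +y) corner: centre of the blue ring mark (20 mm across) on the plate top, at (84, 84) mm in the bed's axes, 44 mm above the table; 40 mm outward from this corner's shim. It moves with the plate. Pressed here a sound corner does not give; the rocking one gives from about 1 N, goes down about 1 mm per N, up to 6 mm, and springs back.
- shim_b_head (a point): centre of the top of the far left (+x, +y) corner's push-in shim: round yellow head 22 mm across, 7 mm proud of the plate (51 mm above the table), at (56, 56) mm in the bed's axes. It slides straight down at 1 to 2 N and stays. At the rocking corner it goes 7 mm, to flush, and stops on the foot; at a sound corner only 2 mm, and is spoiled.
- shim_b (a joint): how far the shim of the far left (+x, +y) corner is pushed in (m): 0 standing as found, 0.007 flush with the plate.
- corner_c (a point): far right (+x, -y) corner: centre of the blue ring mark (20 mm across) on the plate top, at (84, -84) mm in the bed's axes, 44 mm above the table; 40 mm outward from this corner's shim. It moves with the plate. Pressed here a sound corner does not give; the rocking one gives from about 1 N, goes down about 1 mm per N, up to 6 mm, and springs back.
- shim_c_head (a point): centre of the top of the far right (+x, -y) corner's push-in shim: round yellow head 22 mm across, 7 mm proud of the plate (51 mm above the table), at (56, -56) mm in the bed's axes. It slides straight down at 1 to 2 N and stays. At the rocking corner it goes 7 mm, to flush, and stops on the foot; at a sound corner only 2 mm, and is spoiled.
- shim_c (a joint): how far the shim of the far right (+x, -y) corner is pushed in (m): 0 standing as found, 0.007 flush with the plate.
- corner_d (a point): near right (-x, -y) corner: centre of the blue ring mark (20 mm across) on the plate top, at (-84, -84) mm in the bed's axes, 44 mm above the table; 40 mm outward from this corner's shim. It moves with the plate. Pressed here a sound corner does not give; the rocking one gives from about 1 N, goes down about 1 mm per N, up to 6 mm, and springs back.
- shim_d_head (a point): centre of the top of the near right (-x, -y) corner's push-in shim: round yellow head 22 mm across, 7 mm proud of the plate (51 mm above the table), at (-56, -56) mm in the bed's axes. It slides straight down at 1 to 2 N and stays. At the rocking corner it goes 7 mm, to flush, and stops on the foot; at a sound corner only 2 mm, and is spoiled.
- shim_d (a joint): how far the shim of the near right (-x, -y) corner is pushed in (m): 0 standing as found, 0.007 flush with the plate.
- core_center (a point): centre of the cream polymer ball core, 72 mm across, loose on a low black rubber ring rest; its top is 78 mm above the table. To be left alone.
- ball_center (a point): centre of the matte white training ball, 72 mm across, loose on a low black rubber ring rest; its top is 78 mm above the table. To be left alone.
- gauge_center (a point): centre (half-way up) of the stainless ring gauge, 96 mm outside and 73 mm inside diameter, 22 mm high, lying loose on the table. To be left alone.

How it is judged:
By the outcome, as a careful person would: the job done as asked, in the order asked, and still so for the second after the job is handed in, with the robot touching nothing.
It also fails if it takes over 51 s, if anything falls off the work surface, if the arm or the gripper's body presses on something with over 40 N, if the wrist force passes 120 N, or if a joint passes its speed limit or range.

## Robot

A 6-joint arm with a two-finger parallel gripper is mounted at the origin on the work surface. World frame = base frame: x ahead of the robot, y to its left, z up, the work surface at z = 0. Lengths are in m, angles in rad, forces in N, time in s.
With the tool pointing down it reaches from about 0.3 to 0.875 m from the base axis. Payload 6.4 kg.
Tool frame: the origin (TCP) lies midway between the tips of the shut fingers; the grasp point (between the pads) lies 19 mm behind it; z points along the fingers, y is the line along which they close (so a half turn about z gives the same grasp; the last joint's range is limited). The gripper opens to 88 mm and grips with 3 to 60 N. Pads are 18 mm wide; open, the fingers measure 123 mm over their backs; the gripper's body (75 mm by 187 mm) begins 45 mm behind the grasp point.
Start: joints at [-0.206, 0.181, 1.607, -0, 1.354, -0.206], TCP at [0.575, 0, 0.239] pointing down, gripper open.
Joint ranges: [-2.99, 2.99], [-0.89, 2.07], [0.3, 2.58], [-1.14, 4.28], [0, 2.63], [-3.12, 3.12]. Speed limits (rad/s): [2.57, 2.57, 3.01, 3.14, 3.14, 3.14].

## Interface

Orientations are given as a 3x3 rotation matrix whose columns are the frame's x, y, z axes.
In Python, from bench import * gives the robot as it stands.
- The arm moves only by the shell command python3 -m crank 'ROWS' [OPENING] [FORCE]. ROWS is JSON, one flat list of numbers, 6 for each row, row after row: the shift along the tool's x, y, z in units of 60 mm (1.0 is 60 mm), then the turn, a rotation vector about the tool's x, y, z in units of 8 degrees (1.0 is 8 degrees). In form: [x, y, z, ax, ay, az, x, y, z, ax, ay, az, ...]. A call has 1 to 10 rows; each row is the pose to reach, as a shift and turn from the pose commanded when the call began, along the tool's axes at that moment; what a row does not reach only later rows make up. A row lasts 1/8 s, in which the tool goes at most 62.5 mm and 10.7 degrees, less where a joint would pass 70% of its speed; a pose out of reach is approached as far as the arm can. A call with a gripper value outside its range is refused whole. OPENING is the opening, from 0 (shut) to 1 (fully open), set as the call begins (- or left out, the last holds). The fingers move at their own pace and stop on an object; FORCE is the grip in N (left out, the last holds). Time passes only in rows, so rows that repeat a pose let the fingers close. It gives the time, the measured TCP pose, the force and the opening at its end, in the units of the state.
- read_state(): the state, without advancing time (a new reading comes with each control period).
- get_image(name): name is "scene" or "side" or "wrist"; returns a dict with "img" (480x640x3 uint8, red, green, blue), "fx", "fy", "cx", "cy" (pixels), "R" (3x3) and "t" (3): a world point X has camera coordinates R X + t. Camera axes: x right, y down, z forward; pixel columns grow to the right and rows downward; lengths in m; the calibration is good to about 2 mm. The wrist camera is an equidistant fisheye: a pixel r from the principal point sees the ray r / f radians off the axis. A picture is of the moment at which its call begins. There is no depth.
- job_done(): hands the job in, once; it reports no verdict.
The state is a dict: "time": time; "qpos": joint angles; "qd": joint speeds; "tau": joint torques, N m; "tool_pos": TCP position; "tool_rot": TCP orientation; "ft_force": force on the tool from outside, world axes, zero at the start; "torque": the same for the moment, N m; "opening": finger opening in m.
Only numpy, scipy, OpenCV 4.12 (cv2) and the standard library are available. Lean on these libraries where they do the work, as an engineer would, in place of code of your own. Each camera call takes 0.05 s, during which the arm holds its last target. There are 200 camera calls.

## Working session

There is one attempt and no reset: what is moved stays moved. The work goes in short steps, Python scripts to look and compute and a shell command to move; the robot and the scene stay as the last step left them, time stands still between calls to the robot, and variables do not carry over. Pictures are saved under pics/ and viewed, on a budget of 10 in all, crops included, one or two more only if the job needs it, and the job is handed in when it is done.

```bash
mkdir -p pics
python3 - <<'E'
from bench import *
import cv2,numpy as np,pickle
s=read_state();print({k:np.round(v,4).tolist() for k,v in s.items()})
d={}
for n in("scene","side"):
    g=get_image(n);d[n]=g;cv2.imwrite(f"pics/{n}0.png",cv2.cvtColor(g["img"],cv2.COLOR_RGB2BGR))
    print(n,g["fx"],g["cx"],g["cy"],(-np.array(g["R"]).T@g["t"]).round(3))
pickle.dump(d,open("d.pkl","wb"))
E
```

```text
{'time': 0.0, 'qpos': [-0.2063, 0.1815, 1.608, -0.0, 1.3538, -0.2063], 'qd': [-0.0004, 0.0001, -0.0005, 0.0004, 0.0005, -0.0003], 'tau': [-0.0006, -43.3867, -34.1849, 0.0701, 0.0387, -0.0002], 'tool_pos': [0.5745, 0.0001, 0.2378], 'tool_rot': [[0.0, 1.0, -0.0016], [1.0, -0.0, 0.0003], [0.0003, -0.0016, -1.0]], 'ft_force': [-0.4299, 0.15, -0.7712], 'torque': [0.018, -0.0206, 0.0265], 'opening': 0.0881}
scene 492.9340718455595 317.50814491664715 243.43180818103548 [0.825 0.365 0.653]
side 555.5049903601833 309.16862326430856 225.3334234677758 [ 0.224 -0.396  0.745]
```

View pics/scene0.png

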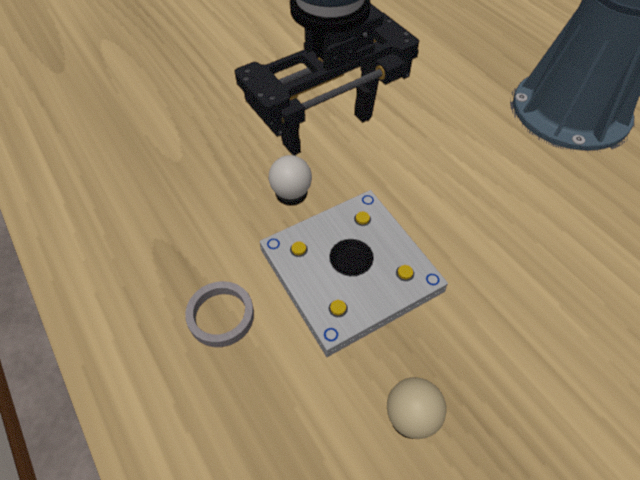

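View pics/side0.png

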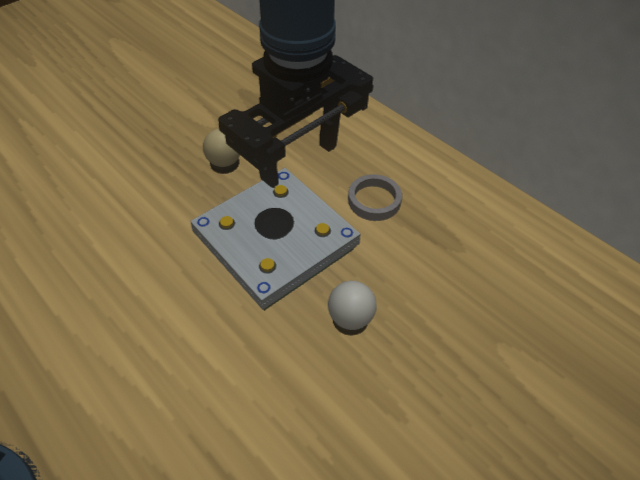

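The four rings and four heads are visible in both views: in the scene view the rings are near (368,200), (273,244), (331,335) and (433,279). In the side view they are near (203,222), (284,176), (347,232) and (264,287). The white ball stands beside the plate's right edge, the cream core on the left, and the ring gauge beyond the plate.

```bash
cat > h.py <<'E'
import cv2,numpy as np
def ray(g,uv,z):
    R,t=np.array(g["R"]),np.array(g["t"]);c=-R.T@t
    d=R.T@np.array([(uv[0]-g["cx"])/g["fx"],(uv[1]-g["cy"])/g["fy"],1]);return (c+d*(z-c[2])/d[2])[:2]
def blobs(g,lo,hi,amin=25,amax=600):
    m=cv2.inRange(cv2.cvtColor(g["img"],cv2.COLOR_RGB2HSV),lo,hi)
    m=cv2.morphologyEx(m,cv2.MORPH_CLOSE,np.ones((3,3)))
    out=[]
    for c in cv2.findContours(m,cv2.RETR_EXTERNAL,cv2.CHAIN_APPROX_NONE)[0]:
        if len(c)>12:
            (x,y),ax,_=cv2.fitEllipse(c)
            if 6<max(ax)<30: out.append((x,y,max(ax)))
    return out
E
python3 - <<'E'
import pickle,numpy as np
from h import *
d=pickle.load(open("d.pkl","rb"))
B=np.array([[-84,84],[84,84],[84,-84],[-84,-84]])/1000
for n,g in d.items():
    for nm,lo,hi,z in(("ring",(105,110,60),(125,255,255),.044),("shim",(18,160,90),(30,255,255),.0495)):
        for b in blobs(g,lo,hi):
            print(n,nm,np.round(b,1),ray(g,b,z).round(4))
    for nm,p in {"scene":{"core":(417,408),"ball":(290,177)},"side":{"core":(221,147),"ball":(352,305)}}[n].items(): print(n,nm,ray(g,p,.042).round(3))
    print("gauge",ray(g,{"scene":(220,314),"side":(375,197)}[n],.011).round(3))
E
```

```text
scene ring [330.5 334.1  13.3] [0.6667 0.1475]
scene ring [432.2 279.   12.5] [0.4987 0.1573]
scene ring [273.  243.4  11.8] [ 0.6567 -0.0205]
scene ring [367.4 199.4  10.5] [ 0.4886 -0.0107]
scene shim [337.6 307.3  15. ] [0.638  0.1223]
scene shim [405.  271.8  14.5] [0.5262 0.1288]
scene shim [298.3 248.   13.7] [0.6313 0.0105]
scene shim [362.2 217.6  13.2] [0.5198 0.0171]
scene core [0.632 0.285]
scene ball [ 0.566 -0.121]
gauge [0.773 0.022]
side ring [263.3 287.   11.8] [ 0.4894 -0.0094]
side ring [346.4 232.   11. ] [ 0.6569 -0.0192]
side ring [202.8 221.3  10.9] [0.4991 0.1581]
side ring [283.  175.3  10.3] [0.6665 0.1486]
side shim [267.  263.8  12.6] [0.5188 0.0164]
side shim [322.2 228.1  11.9] [0.6305 0.0102]
side shim [226.1 220.8  12.2] [0.5256 0.1285]
side shim [280.3 189.3  11.5] [0.6375 0.1219]
side core [0.632 0.285]
side ball [ 0.566 -0.121]
gauge [0.773 0.021]
```

Both views agree to about 1 mm, and the ring spacing comes out at 168 mm as given. Yaw is about -3.3°. I'll start with corner d, with the fingers shut.

```bash
python3 -m crank '[-0.08,-0.7,0.5,0,0,0, -0.17,-1.43,1.2,0,0,0, -0.17,-1.43,2,0,0,0, -0.17,-1.43,2.6,0,0,0, -0.17,-1.43,2.85,0,0,0, -0.17,-1.43,2.85,0,0,0, -0.17,-1.43,2.85,0,0,0, -0.17,-1.43,2.85,0,0,0]' 0 20
```

```text
time: 1.1
tool_pos: [0.4903, -0.0104, 0.0691]
tool_rot: [[-0.0, 1.0, 0.002], [1.0, 0.0, -0.001], [-0.001, 0.002, -1.0]]
ft_force: [0.1, 0.3, 0.1]
opening: 0.0103
```

```bash
python3 -m crank '[0,-0.02,0.15,0,0,0, 0,-0.02,0.3,0,0,0, 0,-0.02,0.35,0,0,0, 0,-0.02,0.35,0,0,0, 0,-0.02,0.35,0,0,0]'; python3 -m crank '[0,0,0.03,0,0,0, 0,0,0.06,0,0,0, 0,0,0.06,0,0,0]'; python3 -m crank '[0,0,0.02,0,0,0, 0,0,0.04,0,0,0, 0,0,0.04,0,0,0]'
```

```text
time: 1.72
tool_pos: [0.4881, -0.0102, 0.0468]
tool_rot: [[0.0, 1.0, 0.0], [1.0, -0.0, -0.0], [-0.0, 0.0, -1.0]]
ft_force: [0.7, -0.2, -0.2]
opening: 0.0004
time: 2.1
tool_pos: [0.4883, -0.0102, 0.0442]
tool_rot: [[-0.0, 1.0, 0.0], [1.0, 0.0, -0.0], [-0.0, 0.0, -1.0]]
ft_force: [-5.5, 1.0, 11.7]
opening: 0.0005
time: 2.48
tool_pos: [0.4883, -0.0103, 0.0438]
tool_rot: [[-0.001, 1.0, -0.001], [1.0, 0.001, -0.0], [-0.0, -0.001, -1.0]]
ft_force: [-15.5, 2.1, 36.1]
opening: 0.0002
```

d is sound: 36 N with no give. Next is corner a.

```bash
python3 -m crank '[0,0,-0.2,0,0,0, 0,0,-0.45,0,0,0, 0.7,0.04,-0.45,0,0,0, 1.5,0.1,-0.45,0,0,0, 2.3,0.15,-0.45,0,0,0, 2.8,0.18,-0.45,0,0,0, 2.8,0.18,-0.45,0,0,0, 2.8,0.18,-0.25,0,0,0, 2.8,0.18,-0.1,0,0,0, 2.8,0.18,-0.1,0,0,0]'; python3 -m crank '[0,0,0.03,0,0,0, 0,0,0.05,0,0,0, 0,0,0.05,0,0,0, 0,0,0.05,0,0,0]'
```

```text
time: 3.72
tool_pos: [0.4978, 0.1568, 0.0454]
tool_rot: [[0.001, 1.0, -0.003], [1.0, -0.001, -0.0], [-0.0, -0.003, -1.0]]
ft_force: [-0.3, 0.1, -0.1]
opening: 0.0002
time: 4.22
tool_pos: [0.499, 0.1578, 0.0439]
tool_rot: [[-0.0, 1.0, 0.0], [1.0, 0.0, 0.0], [0.0, 0.0, -1.0]]
ft_force: [0.2, -0.0, 0.3]
opening: 0.0003
```

```bash
python3 -m crank '[0,0,0.02,0,0,0, 0,0,0.03,0,0,0, 0,0,0.03,0,0,0]';python3 -m crank '[0,0,0.02,0,0,0, 0,0,0.03,0,0,0, 0,0,0.03,0,0,0]'
```

```text
time: 4.6
tool_pos: [0.4989, 0.158, 0.042]
tool_rot: [[-0.0, 1.0, 0.0], [1.0, 0.0, 0.0], [0.0, 0.0, -1.0]]
ft_force: [-0.7, 1.2, 2.8]
opening: 0.0004
time: 4.97
tool_pos: [0.4988, 0.158, 0.0402]
tool_rot: [[-0.0, 1.0, 0.0], [1.0, 0.0, 0.0], [0.0, 0.0, -1.0]]
ft_force: [-1.4, 2.8, 4.8]
opening: 0.0005
```

Corner a gives: 4 mm down at 4.8 N, about 1 mm per N. Now to lift off and go over shim a.

```bash
python3 -m crank '[0,0,-0.15,0,0,0, 0,0,-0.4,0,0,0, -0.2,0.2,-0.4,0,0,0, -0.49,0.45,-0.4,0,0,0, -0.49,0.45,-0.4,0,0,0, -0.49,0.45,-0.25,0,0,0, -0.49,0.45,-0.25,0,0,0, -0.49,0.45,-0.25,0,0,0]'
python3 - <<'E'
from bench import *
import cv2
g=get_image("scene");cv2.imwrite("pics/s1.png",cv2.resize(cv2.cvtColor(g["img"],cv2.COLOR_RGB2BGR)[140:380,220:500],None,fx=2.5,fy=2.5,interpolation=3))
E
```

```text
time: 5.98
tool_pos: [0.5252, 0.1287, 0.0546]
tool_rot: [[-0.001, 1.0, -0.001], [1.0, 0.001, 0.0], [0.0, -0.001, -1.0]]
ft_force: [0.8, -0.9, -0.2]
opening: 0.0
```

View pics/s1.png

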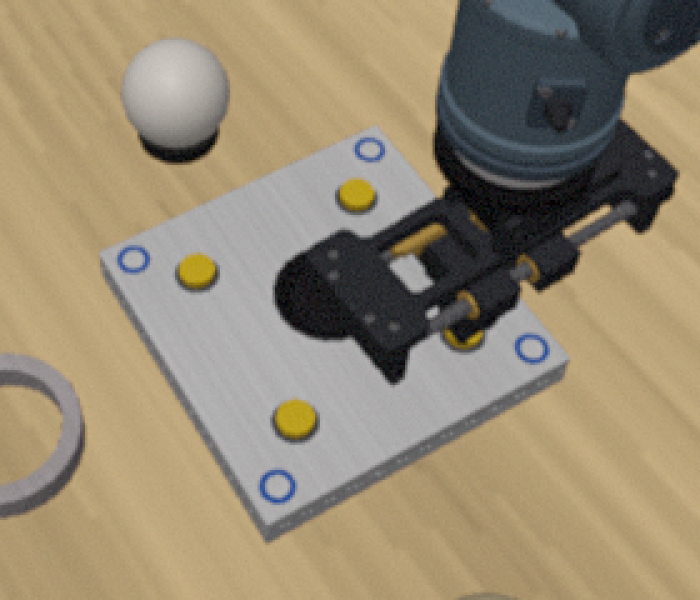

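The shut fingers are over shim a's head (crop pixel 462,335). The other three heads still stand proud. Pressing now, in steps.

```bash
python3 -m crank '[0,0,0.04,0,0,0, 0,0,0.08,0,0,0, 0,0,0.1,0,0,0, 0,0,0.1,0,0,0]'; python3 -m crank '[0,0,0.02,0,0,0, 0,0,0.04,0,0,0, 0,0,0.04,0,0,0]';python3 -m crank '[0,0,0.02,0,0,0, 0,0,0.03,0,0,0, 0,0,0.03,0,0,0]'
```

```text
time: 6.52
tool_pos: [0.5258, 0.1284, 0.0491]
tool_rot: [[-0.0, 1.0, -0.0], [1.0, 0.0, -0.0], [-0.0, -0.0, -1.0]]
ft_force: [-0.3, 1.0, 0.2]
opening: 0.001
time: 6.9
tool_pos: [0.5258, 0.1284, 0.0466]
tool_rot: [[0.0, 1.0, 0.0], [1.0, -0.0, -0.0], [-0.0, 0.0, -1.0]]
ft_force: [-0.5, 0.2, 0.5]
opening: 0.0005
time: 7.28
tool_pos: [0.5258, 0.1284, 0.0449]
tool_rot: [[0.0, 1.0, 0.0], [1.0, -0.0, -0.0], [-0.0, 0.0, -1.0]]
ft_force: [-0.5, 0.9, 0.9]
opening: 0.0003
```

```bash
python3 -m crank '[0,0,0.01,0,0,0, 0,0,0.02,0,0,0, 0,0,0.02,0,0,0]'; python3 -m crank '[0,0,0.01,0,0,0, 0,0,0.02,0,0,0, 0,0,0.02,0,0,0]'
```

```text
time: 7.65
tool_pos: [0.5259, 0.1284, 0.0444]
tool_rot: [[-0.0, 1.0, 0.0], [1.0, 0.0, -0.0], [-0.0, 0.0, -1.0]]
ft_force: [-1.7, -1.0, 7.9]
opening: 0.0004
time: 8.02
tool_pos: [0.526, 0.1284, 0.0443]
tool_rot: [[-0.0, 1.0, 0.0], [1.0, 0.0, -0.0], [-0.0, 0.0, -1.0]]
ft_force: [-7.6, -1.2, 17.9]
opening: 0.0001
```

It came to a hard stop at 44.3 mm with 18 N, which is flush. I'll retreat and check.

```bash
python3 -m crank '[0,0,-0.2,0,0,0, 0,0,-0.6,0,0,0, 0,0,-1.2,0,0,0, 0,-0.3,-2,0,0,0, 0,-0.8,-2.8,0,0,0, 0,-1.5,-3.5,0,0,0, 0,-2.2,-3.8,0,0,0, 0,-2.2,-3.8,0,0,0, 0,-2.2,-3.8,0,0,0]'
python3 - <<'E'
from bench import *
import cv2,numpy as np,pickle
from h import *
d0=pickle.load(open("d.pkl","rb"))
ims=[]
for n in("scene","side"):
    g=get_image(n)
    for b in blobs(g,(18,160,90),(30,255,255)): print(n,np.round(b,1),ray(g,b,.0495).round(4))
    for b in blobs(g,(105,110,60),(125,255,255)): print(n,"ring",np.round(b,1))
    c={"scene":(slice(140,380),slice(220,500)),"side":(slice(120,340),slice(180,420))}[n]
    ims.append(cv2.resize(cv2.cvtColor(g["img"],cv2.COLOR_RGB2BGR)[c],(400,360),interpolation=3))
cv2.imwrite("pics/f.png",np.hstack(ims)); s=read_state();print(s["time"],s["tool_pos"],s["ft_force"])
E
```

```text
time: 9.15
tool_pos: [0.3941, 0.1284, 0.2705]
tool_rot: [[0.0, 1.0, 0.001], [1.0, -0.0, 0.0], [0.0, 0.001, -1.0]]
ft_force: [-0.1, 0.0, 0.3]
opening: 0.0007
scene [337.6 307.2  15.1] [0.6379 0.1222]
scene [298.4 248.   13.5] [0.6312 0.0106]
scene [362.2 217.6  13.2] [0.5198 0.0171]
scene [550.9  77.6   6.4] [ 0.0214 -0.0548]
scene [578.9  54.9  10. ] [-0.0792 -0.0728]
scene [520.6  44.6  21.3] [-0.0084 -0.1612]
scene ring [330.5 334.1  13.3]
scene ring [432.2 279.   12.5]
scene ring [273.  243.5  11.7]
scene ring [367.4 199.4  10.5]
side [267.  263.8  12.6] [0.5189 0.0165]
side [322.3 228.   11.9] [0.6308 0.0103]
side [280.3 189.3  11.2] [0.6374 0.1219]
side ring [263.2 287.   11.9]
side ring [346.4 232.   11. ]
side ring [202.8 221.2  10.9]
side ring [283.1 175.3   9.9]
9.25 [0.39414867 0.12828954 0.26977181] [0.43499285 0.15751344 0.80122113]
```

View pics/f.png

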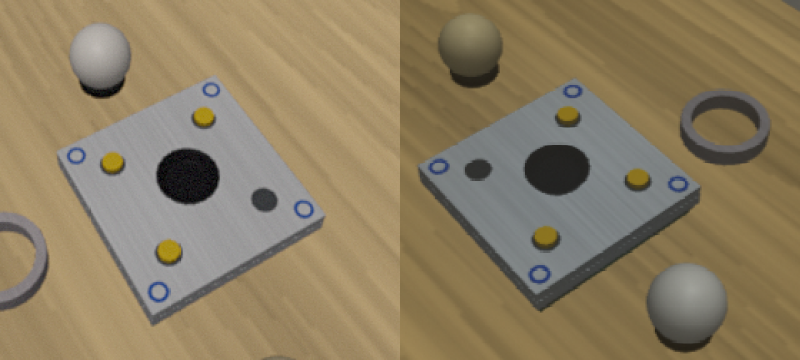

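Shim a's head now shows as a dark disc (left crop 264,200; right crop 478,169) rather than yellow. The other three are unchanged, and so are the ball, core and gauge. I'll check that the head isn't stuck to the fingers and look at the disc close up.

Run:
```python
from bench import *
import cv2,numpy as np
from h import *
g=get_image("scene");w=get_image("wrist")
im=g["img"];print(im[272,400:412].tolist())
m=(im[255:290,390:420].max(2)<100).astype(np.uint8)
c=max(cv2.findContours(m,0,1)[0],key=len);e=cv2.fitEllipse(c);print(e,ray(g,(e[0][0]+390,e[0][1]+255),.044))
a=cv2.resize(cv2.cvtColor(im,cv2.COLOR_RGB2BGR)[240:300,380:450],(420,360),interpolation=3)
b=cv2.resize(cv2.cvtColor(w["img"],cv2.COLOR_RGB2BGR),(380,360))
cv2.imwrite("pics/w.png",np.hstack([a,b]))
```

```text
[[57, 59, 59], [54, 57, 61], [48, 49, 54], [54, 55, 58], [54, 54, 55], [53, 55, 62], [61, 62, 63], [65, 62, 63], [57, 55, 57], [55, 55, 57], [58, 60, 61], [55, 59, 61]]
((14.511215209960938, 17.922407150268555), (14.216110229492188, 17.670581817626953), 104.89469909667969) [0.52519711 0.12782632]
```

View pics/w.png

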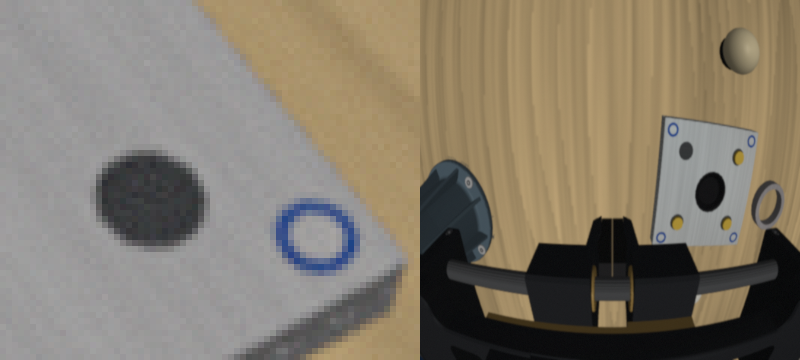

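The disc is 26 mm across, so it is the dark collar around the head, and the fingers carry nothing. As a functional check I'll press ring a again; it should no longer give.

```bash
python3 -m crank '[0.2,0.7,0.5,0,0,0, 0.5,1.4,1.3,0,0,0, 0.5,1.75,2.2,0,0,0, 0.5,1.75,3,0,0,0, 0.5,1.75,3.5,0,0,0, 0.5,1.75,3.67,0,0,0, 0.5,1.75,3.67,0,0,0]'; python3 -m crank '[0,0,0.04,0,0,0, 0,0,0.08,0,0,0, 0,0,0.08,0,0,0]';python3 -m crank '[0,0,0.02,0,0,0, 0,0,0.03,0,0,0, 0,0,0.03,0,0,0]'
```

```text
time: 10.22
tool_pos: [0.4987, 0.1583, 0.0498]
tool_rot: [[0.0, 1.0, -0.001], [1.0, -0.0, -0.0], [-0.0, -0.001, -1.0]]
ft_force: [-0.8, 0.3, 0.5]
opening: 0.0001
time: 10.6
tool_pos: [0.4992, 0.1585, 0.0461]
tool_rot: [[-0.0, 1.0, 0.001], [1.0, 0.0, 0.0], [0.0, 0.001, -1.0]]
ft_force: [-0.4, 0.7, -0.8]
opening: 0.0003
time: 10.98
tool_pos: [0.4989, 0.1585, 0.0438]
tool_rot: [[-0.0, 1.0, 0.0], [1.0, 0.0, 0.0], [0.0, 0.0, -1.0]]
ft_force: [-1.0, -0.1, 0.8]
opening: 0.0005
```

```bash
python3 -m crank '[0,0,0.01,0,0,0, 0,0,0.02,0,0,0, 0,0,0.02,0,0,0]'
```

```text
time: 11.35
tool_pos: [0.4989, 0.1585, 0.0426]
tool_rot: [[0.0, 1.0, 0.0], [1.0, -0.0, 0.0], [0.0, 0.0, -1.0]]
ft_force: [-0.4, 1.9, 2.9]
opening: 0.0008
```

```bash
python3 -m crank '[0,0,0.01,0,0,0, 0,0,0.02,0,0,0, 0,0,0.02,0,0,0]'
```

```text
time: 11.72
tool_pos: [0.4988, 0.1586, 0.0414]
tool_rot: [[-0.0, 1.0, -0.0], [1.0, 0.0, 0.0], [0.0, -0.0, -1.0]]
ft_force: [-1.8, 2.6, 4.5]
opening: 0.0005
```

The corner still gives about 1 mm per N, much as before, so the shim doesn't prop the plate under a load at the ring. The plate may have slid down around the shim and left it proud. I'll lift off and look.

```bash
python3 -m crank '[0,0,-0.2,0,0,0, 0,0,-0.6,0,0,0, 0,-0.3,-1.2,0,0,0, 0,-0.8,-2,0,0,0, -0.3,-1.4,-2.8,0,0,0, -0.5,-1.75,-3.5,0,0,0, -0.5,-1.75,-3.8,0,0,0, -0.5,-1.75,-3.8,0,0,0, -0.5,-1.75,-3.8,0,0,0]'
python3 - <<'E'
from bench import *
import cv2,numpy as np
from h import *
ims=[]
for n in("scene","side"):
    g=get_image(n)
    for b in blobs(g,(18,160,90),(30,255,255)): print(n,np.round(b,1),ray(g,b,.0495).round(4))
    for b in blobs(g,(105,110,60),(125,255,255)): print(n,"ring",np.round(b,1))
    c={"scene":(slice(240,300),slice(380,450)),"side":(slice(195,255),slice(190,260))}[n]
    ims.append(cv2.resize(cv2.cvtColor(g["img"],cv2.COLOR_RGB2BGR)[c],(400,360),interpolation=3))
cv2.imwrite("pics/f2.png",np.hstack(ims))
E
```

```text
time: 12.85
tool_pos: [0.3934, 0.1283, 0.2684]
tool_rot: [[0.0, 1.0, -0.001], [1.0, -0.0, -0.0], [-0.0, -0.001, -1.0]]
ft_force: [0.3, -0.5, 0.2]
opening: 0.0002
scene [337.7 307.3  15.1] [0.6379 0.1223]
scene [404.7 272.5  14.4] [0.5273 0.1296]
scene [298.2 248.   13.6] [0.6313 0.0104]
scene [362.2 217.6  13.2] [0.5198 0.017 ]
scene [573.1  66.4  14.3] [-0.0407 -0.0545]
scene [521.1  45.5  19.4] [-0.0068 -0.1584]
scene ring [330.5 334.1  13.3]
scene ring [432.2 279.   12.5]
scene ring [273.  243.4  11.8]
scene ring [367.4 199.4  10.5]
side [267.  263.8  12.6] [0.5189 0.0165]
side [322.2 228.   12.1] [0.6307 0.0104]
side [226.4 222.5  11.8] [0.5237 0.1253]
side [280.3 189.3  11.2] [0.6374 0.1219]
side ring [263.2 287.   11.9]
side ring [346.4 232.   11. ]
side ring [202.8 221.3  10.9]
side ring [283.1 175.3   9.9]
```

View pics/f2.png

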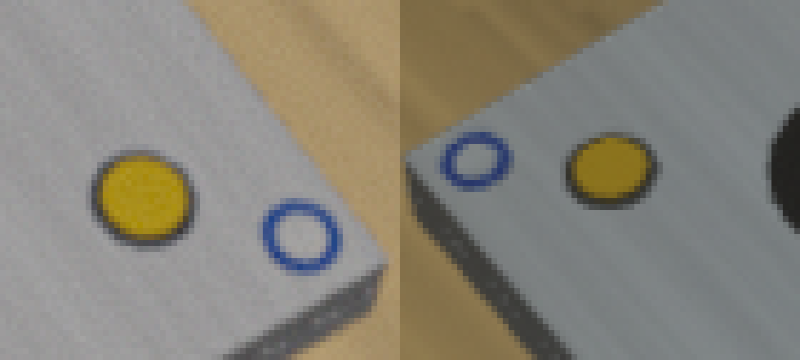

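As feared, my check let the plate sink around the shim, and its head (crop 143,197) now stands about 2 mm proud. I'll press it flush again and leave the ring alone.

```bash
python3 -m crank '[0,0.8,0.5,0,0,0, 0,1.6,1.3,0,0,0, 0,2.2,2.2,0,0,0, 0,2.2,3,0,0,0, 0,2.2,3.4,0,0,0, 0,2.2,3.54,0,0,0, 0,2.2,3.54,0,0,0]'; python3 -m crank '[0,0,0.05,0,0,0, 0,0,0.1,0,0,0, 0,0,0.14,0,0,0, 0,0,0.17,0,0,0, 0,0,0.17,0,0,0]';python3 -m crank '[0,0,0.02,0,0,0, 0,0,0.03,0,0,0, 0,0,0.03,0,0,0]'
```

```text
time: 13.82
tool_pos: [0.5254, 0.1285, 0.0564]
tool_rot: [[-0.0, 1.0, -0.001], [1.0, 0.0, -0.0], [-0.0, -0.001, -1.0]]
ft_force: [0.7, -0.4, -0.0]
opening: 0.0002
time: 14.45
tool_pos: [0.5257, 0.1284, 0.0466]
tool_rot: [[-0.0, 1.0, -0.0], [1.0, 0.0, -0.0], [-0.0, -0.0, -1.0]]
ft_force: [1.1, 0.4, -0.1]
opening: 0.0007
time: 14.82
tool_pos: [0.5259, 0.1284, 0.0449]
tool_rot: [[0.0, 1.0, 0.0], [1.0, -0.0, 0.0], [0.0, 0.0, -1.0]]
ft_force: [0.6, 0.6, 1.4]
opening: 0.0004
```

```bash
python3 -m crank '[0,0,0.02,0,0,0, 0,0,0.04,0,0,0, 0,0,0.05,0,0,0, 0,0,0.05,0,0,0, 0,0,0.05,0,0,0]'
```

```text
time: 15.45
tool_pos: [0.5261, 0.1284, 0.0442]
tool_rot: [[-0.0, 1.0, 0.0], [1.0, 0.0, -0.0], [-0.0, 0.0, -1.0]]
ft_force: [-9.6, -1.2, 23.2]
opening: 0.0005
```

```bash
python3 -m crank '[0,0,-0.2,0,0,0, 0,0,-0.6,0,0,0, 0,0,-1.2,0,0,0, 0,-0.3,-2,0,0,0, 0,-0.8,-2.8,0,0,0, 0,-1.5,-3.5,0,0,0, 0,-2.2,-3.8,0,0,0, 0,-2.2,-3.8,0,0,0, 0,-2.2,-3.8,0,0,0, 0,-2.2,-3.8,0,0,0]'
python3 - <<'E'
from bench import *
import cv2,numpy as np
from h import *
ims=[]
for n in("scene","side"):
    g=get_image(n)
    for b in blobs(g,(18,160,90),(30,255,255)): print(n,np.round(b,1),ray(g,b,.0495).round(4))
    for b in blobs(g,(105,110,60),(125,255,255)): print(n,"ring",np.round(b,1))
    ims.append(cv2.resize(cv2.cvtColor(g["img"],cv2.COLOR_RGB2BGR)[120:440,170:500],(400,390),interpolation=3))
cv2.imwrite("pics/f3.png",np.hstack(ims)); s=read_state();print(s["time"],s["ft_force"])
E
```

```text
time: 16.7
tool_pos: [0.3942, 0.1283, 0.2691]
tool_rot: [[0.0, 1.0, -0.002], [1.0, -0.0, -0.0], [-0.0, -0.002, -1.0]]
ft_force: [0.5, 0.2, 0.1]
opening: 0.0004
scene [337.7 307.2  15.1] [0.6379 0.1223]
scene [298.3 248.   13.7] [0.6313 0.0106]
scene [362.2 217.6  13.2] [0.5198 0.0171]
scene [546.1  78.3  11.7] [ 0.0306 -0.0583]
scene [570.1  64.7  16.4] [-0.04   -0.0613]
scene [515.5  47.6  11.2] [ 0.0075 -0.1599]
scene [526.1  42.9   9.6] [-0.0218 -0.159 ]
scene ring [330.5 334.1  13.3]
scene ring [432.2 279.   12.5]
scene ring [273.  243.4  11.8]
scene ring [367.4 199.4  10.3]
side [267.  263.8  12.6] [0.5189 0.0165]
side [322.2 228.   12.1] [0.6307 0.0104]
side [280.3 189.3  11.2] [0.6374 0.1219]
side ring [263.2 287.   11.9]
side ring [346.4 232.   11. ]
side ring [202.8 221.3  10.9]
side ring [283.1 175.3   9.9]
16.8 [-0.03962995 -0.11909236  0.10554956]
```

View pics/f3.png

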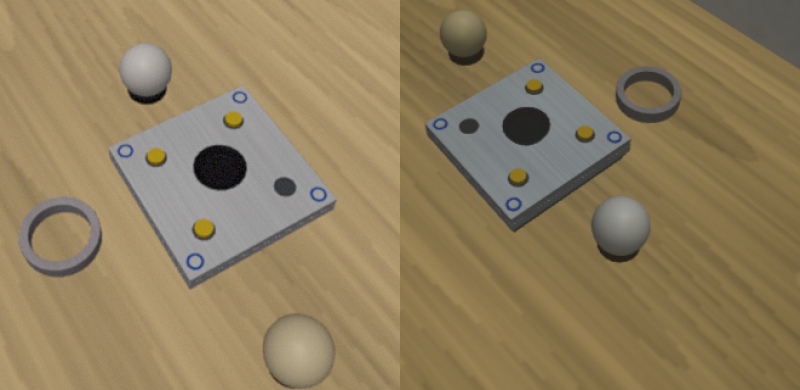

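Shim a is flush again: only its dark collar shows (left crop 285,187; right crop 468,126). The other three heads and the rings are where they started, the ball, core and gauge look undisturbed, and the arm is clear. Handing in.

```bash
python3 -c "from bench import *; print(job_done())"
```

```text
the job is handed in; nothing more can be done
None
```

The rocking corner is a (near left), and its shim is now pressed down flush with the plate. I handed the job in at about 17 s.

- **Finding the corner:** Corner d held firm at 36 N, harder than I meant to press. Corner a went down about 4 mm at 4.8 N, so I did not press b or c.
- **Pressing the shim:** Shim a came to a hard stop with the fingertips 44.3 mm above the table at 18 N.
- **A check that undid the work:** I pressed ring a again, expecting it to hold, and it still gave (about 2.5 mm at 4.5 N). The plate slid down around the shim and left it about 2 mm proud. I pressed it back to a hard stop at 44.2 mm and 23 N, and did not press the ring again. A hard press on that corner may lift the shim again.
- **Last pictures:** At corner a only the shim's dark collar shows, with no yellow, as after the first press. I take that as flush, but no picture shows the head itself at plate level. The other three shims and all four rings are within 0.5 pixel of where they started. The core, training ball and ring gauge look unmoved, though I checked those by eye only. The arm is clear, with no force reading on the tool.

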